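# Seat a relief board on the casting bed's pins

## Robot

A 6-joint arm with a two-finger parallel gripper is mounted at the origin on the work surface. World frame = base frame: x ahead of the robot, y to its left, z up, the work surface at z = 0. Lengths are in mm, angles in rad, forces in N, time in s.
With the tool pointing down it reaches from about 350 to 975 mm from the base axis. Payload 7.1 kg.
Tool frame: the origin (TCP) lies on the front face of the gripper's body, between the roots of the fingers; the fingertips stand 80 mm ahead of it and the grasp point (between the pads) lies 61 mm ahead of it; z points along the fingers, y is the line along which they close (so a half turn about z gives the same grasp; the last joint's range is limited). The gripper opens to 88 mm and grips with 3 to 60 N. Pads are 20 mm wide; open, the fingers measure 115 mm over their backs; the gripper's body (75 mm by 178 mm) begins 61 mm behind the grasp point.
Start: joints at [1.137, 0.423, 1.63, -0, 1.089, -0.019], TCP at [251.847, 571.995, 302.675] pointing down, gripper open.
Joint ranges: [-3, 3], [-0.9, 2.11], [0.09, 2.58], [-1.31, 4.45], [0.11, 2.69], [-2.54, 2.54]. Speed limits (rad/s): [2.39, 2.39, 3.01, 3.14, 3.14, 3.14].

## Interface

Orientations are given as a rotation vector (axis times angle).
In Python, from workcell import readout, vision, close_job gives the robot as it stands.
- The arm moves only by the tool servo_tool, never from a script. Its argument "plan" is a list that holds one entry, the list of rows, each a list of 7 numbers: the gripper command: -1 is fully open, 1 is shut, values between are in proportion, then the shift along the world's x, y, z in units of 40 mm (1.0 is 40 mm), then the turn, a rotation vector about the world's x, y, z in units of 5 degrees (1.0 is 5 degrees). A call has 1 to 5 rows; each row shifts and turns the commanded pose from where the row before left it; what a row does not reach is not made up. A row lasts 1/12 s, in which the tool goes at most 41.7 mm and 7.16 degrees, less where a joint would pass 70% of its speed; a pose out of reach is approached as far as the arm can. A call is refused whole if a number of a shift passes 1 or a number of a turn 1, either way. A call with a gripper value outside its range is refused whole. The fingers move at their own pace and stop on an object; the grip force is fixed at half the most. Time passes only in rows, so rows that do not move let the fingers close. It gives the time, the measured TCP pose, the force, the opening and the grip force at its end, in the units of the state.
- readout.get_obs(): the state, without advancing time (a new reading comes with each control period).
- vision.get_image(name): name is "side" or "top"; returns the picture (384x512x3 uint8, red, green, blue); there is no depth.
- vision.camera_params(name): a dict with "fx", "fy", "cx", "cy" (pixels), "rvec" (rotation vector, rad) and "tvec" (3), from world to camera coordinates, as OpenCV has them. Camera axes: x right, y down, z forward; pixel columns grow to the right and rows downward; lengths in mm; the calibration is good to about 2 mm. A picture is of the moment at which its call begins. camera_params takes no time and is no camera call.
- close_job(): hands the job in; it is judged then, once.
The state is a dict: "t": time; "qpos": joint angles; "qvel": joint speeds; "joint_torque": joint torques, N m; "ee_pos": TCP position; "orientation": TCP orientation; "ft_force": force on the tool from outside, world axes, zero at the start; "moment": the same for the moment, N m; "width": finger opening in mm; "grasp_force": force on a finger pad.
Only numpy, scipy, OpenCV 4.12 (cv2) and the standard library are available. Lean on these libraries where they do the work, as an engineer would, in place of code of your own. Each camera call takes 0.05 s, during which the arm holds its last target. There are 200 camera calls.

## Task

The plywood board with the soft foam relief is lying loose on the step of the casting bed. Push it by its edges, without picking it up, until its two holes drop over the bed's two locating pins and it sits fully down and flat, then move clear. Push gently, do not touch the foam relief, and leave everything else lying where it is.

Things in the scene. Friction and masses are not known exactly. Their poses are not given: they have to be found in the camera images.
- bed: Fixed casting bed with a grey laminate base, yaw up to 0.3 rad. Origin on the table under the middle of the place where the board will sit; z up. Base: x -100 to +85, y -175 to +238 mm. Its low flat part, the nest (y below +93 mm), is 12 mm above the table. A thin dark line scribed across the nest at y = -30 mm marks the pins' line.
- step_edge (a point): Middle of the upper edge of the bed's raised wooden loading step, at x 0, y +93 mm in the bed's frame. The step covers y = +93 to +238 mm and is level, 20 mm above the table, 8 mm above the nest.
- fence_mid (a point): Point on the face of the aluminium fence that runs along the whole far side of the bed, at x +65, y 0 mm in the bed's frame, at the top edge (35 mm above the table). The face looks to the bed's -x. With the board flat against the fence its holes are in line with the pins in x, and it then only has to slide towards the bed's -y.
- pin_far (a point): Top of the fixed steel pin nearer the fence, at x +32, y -30 mm in the bed's frame: 12 mm diameter, 8 mm above the nest, upper 3 mm tapered to 7 mm. Its top is level with the step, so the unseated board rests on step and pin tops and hides the pins. A board pushed clear of the step drops its +y end a little before the holes fall over the pins.
- pin_near (a point): Top of the other, identical locating pin, at x -32, y -30 mm in the bed's frame.
- board: Loose plywood board, 130 (x) x 180 (y) x 18 mm, about 0.3 kg with relief; 1 to 4 N slides it. Origin: middle of its underside, z up. Starts level, 20 mm above the table, within 0.1 rad of the bed's yaw, its origin 13 to 22 mm to -x and 28 to 44 mm to +y of the bed's. Seated: right above the bed's origin, 12 mm above the table. Two 16 mm through holes at x +32 and -32, both y -30 mm.
- hole_far (a point): Centre of the hole nearer the fence, at the top face of the board; goes over pin_far.
- hole_near (a point): Centre of the other hole, at the top face; goes over pin_near.
- relief: Soft white foam relief glued to the top of the board, 70 x 70 mm and 29 mm high with a round rosette, its middle at x 0, y +30 mm of the board, so 25 mm of board stays bare at the +y edge and 30 mm at the two long edges. Origin: middle of its underside. Not to be touched.
- tape: Bystander: roll of yellow tape lying flat on the nest near the bed's -y end, 52 mm diameter, 22 mm high; origin under its middle.
- offcut: Bystander: small wooden block on the step, near its +y end, 45 x 30 x 24 mm; origin under its middle.
- spatula_wide: Bystander: wooden modelling spatula lying on the table beyond the fence, 195 mm long, 9 mm thick; origin under its handle's middle.
- spatula_narrow: Bystander: a second, narrower modelling spatula lying beyond the first.
- bowl: Bystander: steel bowl on the table off the bed's -y end, 130 mm across, 60 mm high; origin under its middle.
- remote: Bystander: black remote control lying on the table near the robot's right, 45 x 150 x 16 mm; origin under its middle.
- jar: Bystander: closed glass jar on the table at the robot's left, 60 mm diameter, 90 mm high; origin under its middle.
There are look-alikes about, which are no part of the job. Of the things shaped like the board, the plywood one is meant.

How it is judged:
By the outcome, as a careful person would: the job done as asked, in the order asked, and still so for the second after the job is handed in, with the robot touching nothing.
It also fails if it takes over 58 s, if anything falls off the work surface, if the arm or the gripper's body presses on something with over 40 N, if the wrist force passes 120 N, or if a joint passes its speed limit or range.

## Working session

There is one attempt and no reset: what is moved stays moved. The work goes in short steps, Python scripts to look and compute and a tool call to move; the robot and the scene stay as the last step left them, time stands still between calls to the robot, and variables do not carry over. Pictures are saved under pics/ and viewed, at most 10 in all, crops included, and the job is handed in when it is done.

Besides the shell and the picture viewer there is one more tool, called after "Request:" as name([rows], argument=value, ...), one row to a line, values as JSON. servo_tool: Moves the arm, as the interface text tells. Its arguments: {"type":"object","properties":{"plan":{"type":"array"}},"required":["plan"]}

```bash
mkdir -p pics; cat > h.py <<'E'
import numpy as np, cv2
from workcell import readout, vision, close_job
def snap(cam,name,crop=None,s=1):
    im=vision.get_image(cam)[:,:,::-1]
    if crop: u0,v0,u1,v1=crop; im=im[v0:v1,u0:u1]
    if s!=1: im=cv2.resize(im,None,fx=s,fy=s,interpolation=cv2.INTER_CUBIC)
    cv2.imwrite('pics/'+name+'.png',im)
def ray(cam,uv,z):
    p=vision.camera_params(cam);R,_=cv2.Rodrigues(np.array(p['rvec'],float));t=np.array(p['tvec'],float).ravel()
    d=R.T@np.array([(uv[0]-p['cx'])/p['fx'],(uv[1]-p['cy'])/p['fy'],1]);c=-R.T@t
    return c+d*(z-c[2])/d[2]
def proj(cam,P):
    p=vision.camera_params(cam);K=np.array([[p['fx'],0,p['cx']],[0,p['fy'],p['cy']],[0,0,1.]])
    return cv2.projectPoints(np.array(P,float).reshape(-1,1,3),np.array(p['rvec'],float),np.array(p['tvec'],float),K,None)[0][:,0]
E
python3 - <<'E'
from h import *
a=vision.get_image('top')[:,:,::-1];b=vision.get_image('side')[:,:,::-1]
cv2.imwrite('pics/a.png',cv2.resize(a,(800,600)));cv2.imwrite('pics/b.png',cv2.resize(b,(800,600)))
o=readout.get_obs();print(o['t'],o['ee_pos'],o['orientation'],o['width'])
E
```

```text
0.1 [251.69180309 571.65946419 301.99087633] [-6.46818107e-01 -3.07397275e+00  2.07532584e-03] 88.00691830820828
```

View pics/a.png

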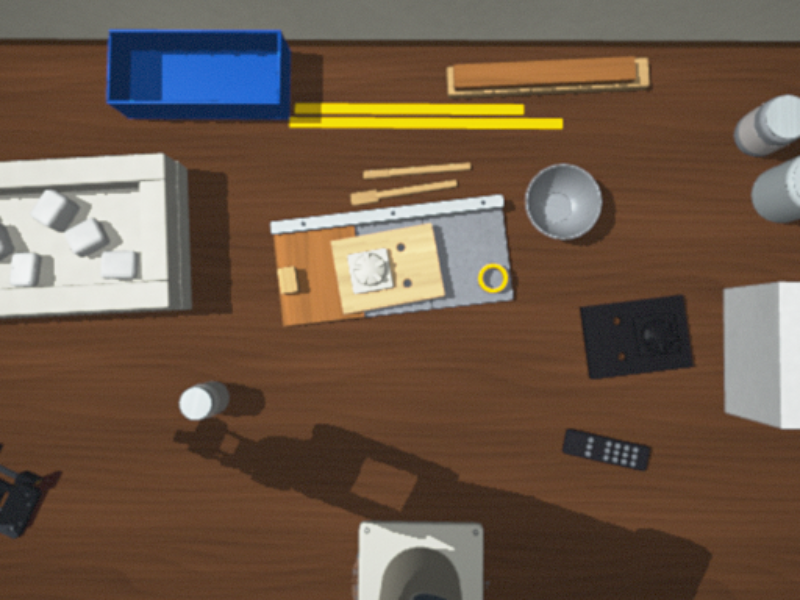

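View pics/b.png

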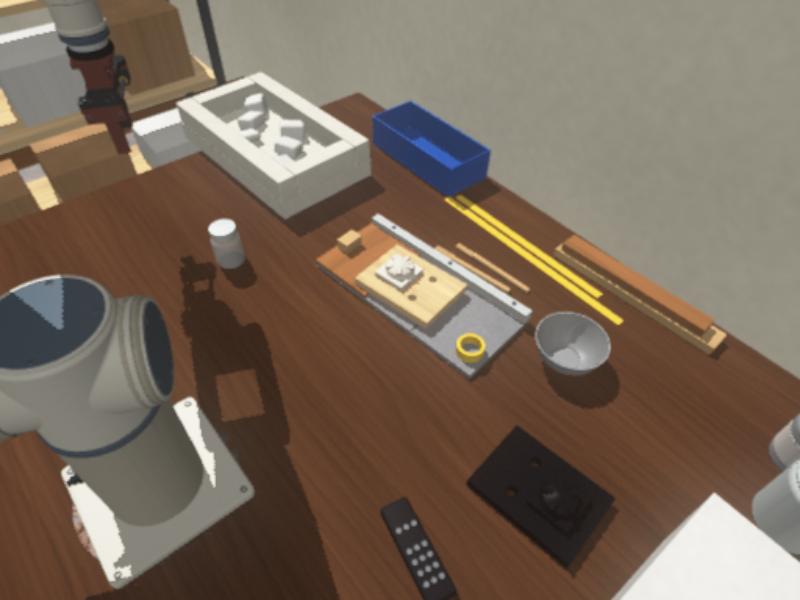

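The top view shows the bed at about (270–515, 195–325), with the plywood board at (332–445, 225–313). Offcut is at (288,280), tape at (493,278), and the gripper is off at the lower left. I'll enlarge the bed.

```bash
python3 - <<'E'
from h import *
snap('top','c',(168,118,334,216),4.8)
E
```

```text
(no output)
```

View pics/c.png

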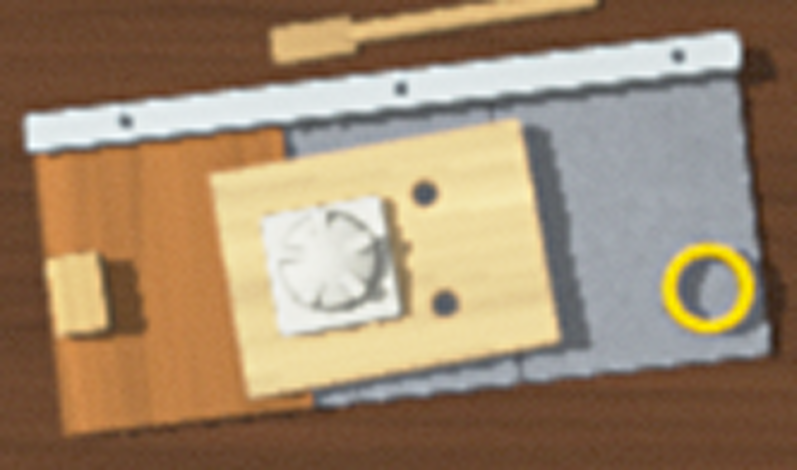

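```bash
cat >> h.py <<'E'
from scipy.optimize import least_squares
def fit(cam,uv,pts,x0=(500,0,0)):
    pts=np.array(pts,float);uv=np.array(uv,float)
    def T(x):
        c,s=np.cos(x[2]),np.sin(x[2])
        return np.c_[x[0]+c*pts[:,0]-s*pts[:,1],x[1]+s*pts[:,0]+c*pts[:,1],pts[:,2]]
    r=least_squares(lambda x:(proj(cam,T(x))-uv).ravel(),x0,x_scale=[10,10,.1])
    return r.x,np.round(r.fun,1)
def rel(bed,b):
    c,s=np.cos(bed[2]),np.sin(bed[2]);d=b[:2]-bed[:2]
    return np.array([c*d[0]+s*d[1],-s*d[0]+c*d[1],b[2]-bed[2]])
E
python3 - <<'E'
from h import *
U=lambda L:(np.array(L,float)+.5)/4.8-.5+[168,118]
bed,r=fit('top',U([(26,152),(742,72),(66,434),(770,355),(314,407)]),[(65,238,35),(65,-175,35),(-100,238,20),(-100,-175,12),(-100,93,20)]);print(bed,r)
bd,r=fit('top',U([(210,174),(523,119),(560,343),(250,397),(424,193),(445,303)]),[(65,90,38),(65,-90,38),(-65,-90,38),(-65,90,38),(32,-30,38),(-32,-30,38)]);print(bd,r)
print(rel(bed,bd))
print(ray('top',U([(80,295)])[0],44),ray('top',U([(105,295)])[0],44))
E
```

```text
[5.83468021e+02 2.55026725e+01 1.22352128e-01] [ 0.7 -0.2 -0.  -0.6 -0.3  0.4  0.1  0.3 -0.4  0.1]
[5.58785967e+02 6.35567999e+01 1.83313790e-01] [ 0.2 -0.1 -0.6  0.  -0.1 -0.2 -0.2 -0.   0.6  0.1  0.2  0.1]
[-19.853143    40.78201931   0.06096166]
[535.404771   236.68121508  44.        ] [535.53040499 222.38854036  44.        ]
```

The board is at (-20, +41 mm, +0.061 rad) in the bed frame. I'll straddle its -x edge with the open fingers aligned to the bed's y and push it to the fence. Then I'll turn 90° and push the +y edge.

Request:
servo_tool([
  [[-1,0.36,-0.865,-0.15,0,0,0.41],[-1,0.36,-0.865,-0.15,0,0,0.41],[-1,0.36,-0.865,-0.15,0,0,0.41],[-1,0.36,-0.865,-0.15,0,0,0.41],[-1,0.36,-0.865,-0.15,0,0,0.41]],
])

```text
t: 0.57
ee_pos: [324.0, 397.3, 272.3]
orientation: [-0.366, -3.12, 0.0]
ft_force: [0.2, 0.1, 0.3]
width: 87.7
grasp_force: 0.0
```

Request:
servo_tool([
  [[-1,0.36,-0.865,-0.15,0,0,0.41],[-1,0.36,-0.865,-0.15,0,0,0.41],[-1,0.36,-0.865,-0.15,0,0,0.41],[-1,0.36,-0.865,-0.15,0,0,0.41],[-1,0.36,-0.865,-0.15,0,0,0.41]],
])

```text
t: 0.98
ee_pos: [396.1, 224.3, 242.4]
orientation: [0.086, 3.14, 0.0]
ft_force: [0.3, 0.1, 0.5]
width: 87.6
grasp_force: 0.0
```

Request:
servo_tool([
  [[-1,0.36,-0.865,-0.15,0,0,0.41],[-1,0.36,-0.865,-0.15,0,0,0.41],[-1,0.36,-0.865,-0.15,0,0,0.41],[-1,0.36,-0.865,-0.15,0,0,0.41],[-1,0.36,-0.865,-0.15,0,0,0.41]],
])

```text
t: 1.4
ee_pos: [468.1, 51.1, 212.4]
orientation: [0.194, -3.136, -0.0]
ft_force: [1.0, 0.8, 0.4]
width: 87.7
grasp_force: 0.0
```

```bash
cat >> h.py <<'E'
BED=np.array([583.5,25.5,0.1224])
def st():
    from scipy.spatial.transform import Rotation as Ro
    o=readout.get_obs();R=Ro.from_rotvec(o['orientation']).as_matrix();p=np.array(o['ee_pos'])
    ty=np.degrees(np.arctan2(R[1,1],R[0,1]))
    print('t',o['t'],'p',p.round(1),'bed',rel(BED,np.r_[p[:2],0])[:2].round(1),'tooly-bed deg',round(ty-np.degrees(BED[2]),2),'zax',R[:,2].round(3),'F',np.round(o['ft_force'],1),'q',np.round(o['qpos'],2))
    return p
E
python3 -c "
from h import *
p=st();print(np.array([467.3,52.5,160])-p)"
```

```text
t 1.4 p [468.1  51.1 212.4] bed [-111.4   39.5] tooly-bed deg 90.07 zax [-0.  0. -1.] F [1.  0.8 0.4] q [ 0.08  0.34  2.03  0.    0.77 -1.61]
[ -0.84823883   1.36682938 -52.40285886]
```

Request:
servo_tool([
  [[-1,0,0,-0.8,0,0,0],[-1,0,0,-0.8,0,0,0],[-1,0,0,-0.7,0,0,0],[-1,0,0,-0.385,0,0,0],[-1,0,0,0,0,0,0]],
])

```text
t: 1.82
ee_pos: [466.0, 52.6, 102.4]
orientation: [0.19, -3.13, 0.0]
ft_force: [-0.1, 0.7, 0.8]
width: 87.8
grasp_force: 0.0
```

Request:
servo_tool([
  [[-1,0.05,0.006,0,0,0,0],[-1,0.05,0.006,0,0,0,0],[-1,0.05,0.006,0,0,0,0],[-1,0.05,0.006,0,0,0,0],[-1,0.05,0.006,0,0,0,0]],
])

```text
t: 2.23
ee_pos: [478.7, 54.4, 106.3]
orientation: [-0.192, 3.134, 0.0]
ft_force: [-0.8, -0.4, 2.0]
width: 87.9
grasp_force: 1.4
```

Request:
servo_tool([
  [[-1,0.05,0.006,0,0,0,0],[-1,0.05,0.006,0,0,0,0],[-1,0.05,0.006,0,0,0,0],[-1,0.05,0.006,0,0,0,0],[-1,0.05,0.006,0,0,0,0]],
])

```text
t: 2.65
ee_pos: [487.8, 55.4, 105.2]
orientation: [0.191, -3.135, 0.0]
ft_force: [-3.5, -0.7, 2.6]
width: 87.8
grasp_force: 1.4
```

```bash
python3 -c "
from h import *
p=st();snap('top','d',(168,118,334,216),4.8)"
```

```text
t 2.65 p [487.8  55.4 105.2] bed [-91.4  41.4] tooly-bed deg 89.98 zax [-0.001 -0.    -1.   ] F [-3.5 -0.7  2.6] q [ 0.09  0.57  2.02 -0.    0.55 -1.6 ]
```

View pics/d.png

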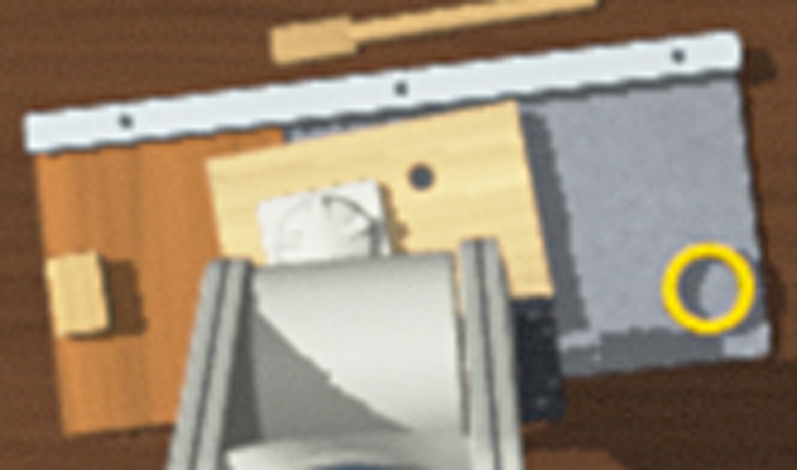

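Board is sliding: its fence-side corners are now at (207,160) and (518,102), and the far hole at (420,177). I'll fit its pose before going on.

```bash
python3 - <<'E'
from h import *
U=lambda L:(np.array(L,float)+.5)/4.8-.5+[168,118]
bd,r=fit('top',U([(207,160),(518,102),(420,177)]),[(65,90,38),(65,-90,38),(32,-30,38)]);print(rel(BED,bd),r)
E
```

```text
[-10.60343381  41.77015539   0.06835   ] [-0.  -0.2 -0.5  0.1  0.6  0.1]
```

Request:
servo_tool([
  [[-1,0.04,0.005,0,0,0,0],[-1,0.04,0.005,0,0,0,0],[-1,0.04,0.005,0,0,0,0],[-1,0.03,0.004,0,0,0,0],[-1,0.03,0.004,0,0,0,0]],
])

```text
t: 3.12
ee_pos: [494.7, 56.4, 105.2]
orientation: [0.191, -3.135, -0.0]
ft_force: [-5.8, 1.3, 2.0]
width: 87.4
grasp_force: 2.2
```

Request:
servo_tool([
  [[-1,0.03,0.004,0,0,0,0],[-1,0.02,0.003,0,0,0,0],[-1,0,0,0,0,0,0]],
])

```text
t: 3.37
ee_pos: [497.6, 56.7, 105.3]
orientation: [-0.191, 3.135, 0.0]
ft_force: [-2.7, 1.4, -0.9]
width: 88.2
grasp_force: 0.9
```

```bash
python3 -c "
from h import *
p=st();snap('top','e',(168,118,334,216),4.8)"
```

```text
t 3.3667 p [497.6  56.7 105.3] bed [-81.5  41.4] tooly-bed deg 89.97 zax [ 0.001  0.    -1.   ] F [-2.7  1.4 -0.9] q [ 0.09  0.57  2.   -0.    0.57 -1.6 ]
```

View pics/e.png

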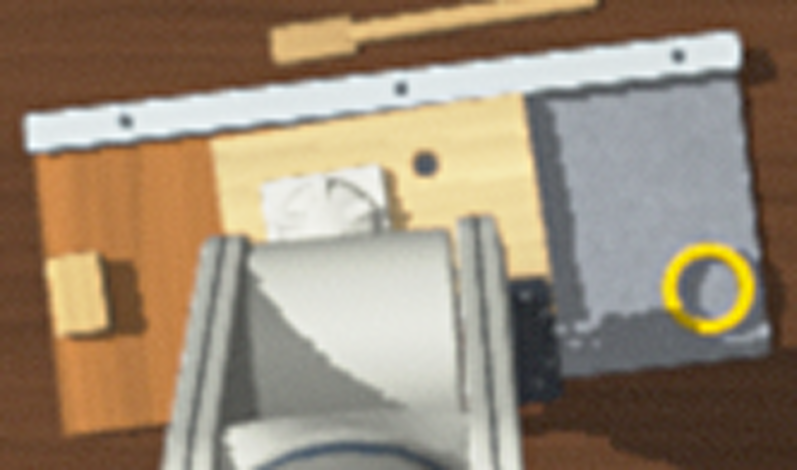

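Now (211,140) and (523,93): the -y corner is at the fence, with about 5 mm still open at the +y corner. Continuing.

Request:
servo_tool([
  [[-1,0.03,0.004,0,0,0,0],[-1,0.03,0.004,0,0,0,0],[-1,0.03,0.004,0,0,0,0],[-1,0,0,0,0,0,0]],
])

```text
t: 3.75
ee_pos: [501.3, 57.1, 105.3]
orientation: [-0.191, 3.135, -0.0]
ft_force: [-1.5, 0.8, -0.8]
width: 88.1
grasp_force: 0.5
```

Request:
servo_tool([
  [[-1,0.03,0.004,0,0,0,0],[-1,0.02,0.002,0,0,0,0],[-1,0,0,0,0,0,0]],
])

```text
t: 4.0
ee_pos: [502.6, 57.4, 105.3]
orientation: [0.191, -3.136, -0.0]
ft_force: [-3.1, 1.5, 1.5]
width: 87.8
grasp_force: 1.5
```

```bash
python3 -c "
from h import *
p=st();snap('top','f',(168,118,334,216),4.8)"
```

```text
t 4.0 p [502.6  57.4 105.3] bed [-76.4  41.5] tooly-bed deg 89.97 zax [-0. -0. -1.] F [-3.1  1.5  1.5] q [ 0.09  0.58  1.99  0.    0.57 -1.6 ]
```

View pics/f.png

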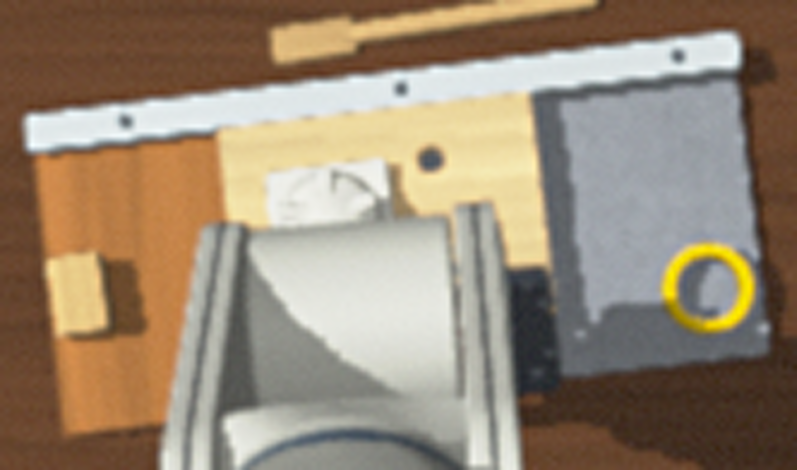

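Corners at (218,128) and (530,92) are now parallel to the fence and touching it. I'll press very lightly to confirm the contact by force.

Request:
servo_tool([
  [[-1,0.02,0.002,0,0,0,0],[-1,0.01,0.001,0,0,0,0],[-1,0,0,0,0,0,0]],
])

```text
t: 4.3
ee_pos: [503.4, 57.4, 105.3]
orientation: [0.192, -3.135, 0.0]
ft_force: [-4.2, 0.9, 4.2]
width: 87.5
grasp_force: 2.4
```

```bash
python3 - <<'E'
from h import *
st()
U=lambda L:(np.array(L,float)+.5)/4.8-.5+[168,118]
bd,r=fit('top',U([(218,128),(530,92),(430,159)]),[(65,90,38),(65,-90,38),(32,-30,38)]);print(rel(BED,bd),r)
E
```

```text
t 4.3 p [503.4  57.4 105.3] bed [-75.6  41.4] tooly-bed deg 89.98 zax [-0.001 -0.    -1.   ] F [-4.2  0.9  4.2] q [ 0.09  0.58  1.99 -0.    0.58 -1.6 ]
[6.99513293e-01 3.79430424e+01 1.55747718e-04] [-0.1 -0.1 -0.2 -0.1  0.3  0.3]
```

Request:
servo_tool([
  [[-1,-0.15,-0.018,0,0,0,0],[-1,-0.15,-0.018,0,0,0,0],[-1,0,0,0.7,0,0,0],[-1,0,0,0.7,0,0,0],[-1,0,0,0.6,0,0,0]],
])

```text
t: 4.72
ee_pos: [491.8, 55.8, 186.4]
orientation: [-0.191, 3.135, -0.0]
ft_force: [0.5, 0.1, 0.7]
width: 87.8
grasp_force: 0.0
```

Request:
servo_tool([
  [[-1,0.1,0.16,0,0,0,-1],[-1,0.1,0.16,0,0,0,-1],[-1,0.1,0.16,0,0,0,-1],[-1,0.1,0.16,0,0,0,-1],[-1,0.1,0.16,0,0,0,-1]],
])

```text
t: 5.13
ee_pos: [512.2, 88.2, 185.6]
orientation: [0.499, 3.1, 0.001]
ft_force: [0.3, 1.1, 0.0]
width: 88.0
grasp_force: 0.0
```

Request:
servo_tool([
  [[-1,0.1,0.16,0,0,0,-1],[-1,0.1,0.16,0,0,0,-1],[-1,0.1,0.16,0,0,0,-1],[-1,0.1,0.16,0,0,0,-1],[-1,0.1,0.16,0,0,0,-1]],
])

```text
t: 5.55
ee_pos: [532.2, 120.2, 185.4]
orientation: [1.158, 2.919, 0.001]
ft_force: [0.0, -0.4, -0.5]
width: 88.0
grasp_force: 0.0
```

Request:
servo_tool([
  [[-1,0.1,0.16,0,0,0,-1],[-1,0.1,0.16,0,0,0,-1],[-1,0.1,0.16,0,0,0,-1],[-1,0.1,0.16,0,0,0,-1],[-1,0.1,0.16,0,0,0,-1]],
])

```text
t: 5.97
ee_pos: [552.2, 152.2, 185.4]
orientation: [1.763, 2.599, 0.002]
ft_force: [0.5, 0.8, 0.3]
width: 87.6
grasp_force: 0.0
```

Request:
servo_tool([
  [[-1,0.1,0.16,0,0,0,-1],[-1,0.1,0.16,0,0,0,-1],[-1,0.1,0.16,0,0,0,-1],[-1,0,0,0,0,0,0]],
])

```text
t: 6.3
ee_pos: [564.7, 172.0, 185.5]
orientation: [2.084, 2.349, 0.003]
ft_force: [0.1, 0.2, 0.2]
width: 87.9
grasp_force: 0.0
```

```bash
python3 -c "
from h import *
p=st();print((np.array([561.5,171.9,105])-p)/40)"
```

```text
t 6.3 p [564.7 172.  185.5] bed [ -0.8 147.7] tooly-bed deg -0.19 zax [ 0.002  0.001 -1.   ] F [0.1 0.2 0.2] q [0.28 0.53 1.78 0.   0.83 0.16]
[-7.99457868e-02 -1.60710351e-03 -2.01172184e+00]
```

Request:
servo_tool([
  [[-1,-0.08,0,-0.6,0,0,0.04],[-1,0,0,-0.6,0,0,0],[-1,0,0,-0.5,0,0,0],[-1,0,0,-0.25,0,0,0],[-1,0,0,-0.08,0,0,0]],
])

```text
t: 6.72
ee_pos: [559.5, 170.6, 102.4]
orientation: [-2.075, -2.357, 0.004]
ft_force: [-0.2, -0.5, 0.6]
width: 87.4
grasp_force: 0.0
```

Request:
servo_tool([
  [[-1,0.012,-0.1,0,0,0,0],[-1,0.006,-0.05,0,0,0,0],[-1,0.006,-0.05,0,0,0,0],[-1,0.006,-0.05,0,0,0,0],[-1,0.006,-0.05,0,0,0,0]],
])

```text
t: 7.13
ee_pos: [562.8, 159.4, 105.2]
orientation: [2.078, 2.355, 0.003]
ft_force: [-0.4, 3.4, 2.5]
width: 87.7
grasp_force: 1.8
```

Request:
servo_tool([
  [[-1,0.006,-0.05,0,0,0,0],[-1,0.006,-0.05,0,0,0,0],[-1,0.006,-0.05,0,0,0,0],[-1,0.006,-0.05,0,0,0,0],[-1,0.006,-0.05,0,0,0,0]],
])

```text
t: 7.55
ee_pos: [563.4, 149.1, 104.2]
orientation: [2.078, 2.356, 0.0]
ft_force: [0.3, 3.5, 2.5]
width: 88.1
grasp_force: 1.7
```

```bash
python3 -c "
from h import *
p=st();snap('top','g',(168,118,334,216),4.8)"
```

```text
t 7.55 p [563.4 149.1 104.2] bed [ -4.9 125.1] tooly-bed deg 0.18 zax [ 0.  0. -1.] F [0.3 3.5 2.5] q [0.24 0.65 1.82 0.   0.67 0.11]
```

View pics/g.png

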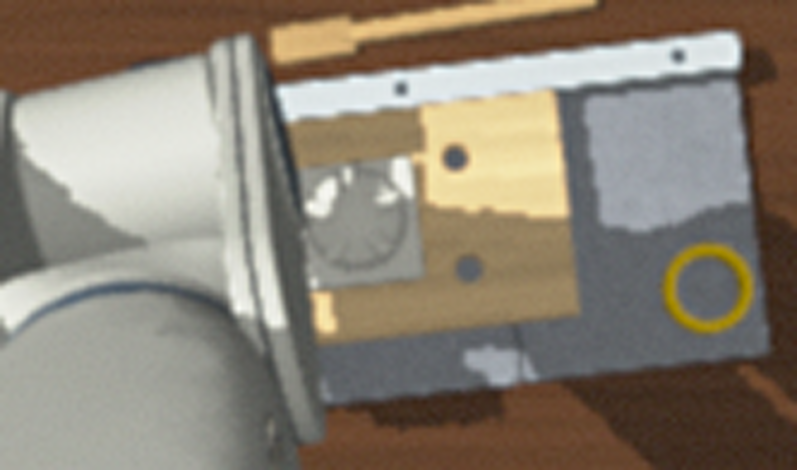

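Holes now at (455,158) and (469,268), -y corners at (556,91) and (579,314). The board is sliding along the fence.

```bash
python3 - <<'E'
from h import *
U=lambda L:(np.array(L,float)+.5)/4.8-.5+[168,118]
bd,r=fit('top',U([(556,91),(579,314),(455,158),(469,268)]),[(65,-90,38),(-65,-90,38),(32,-30,38),(-32,-30,38)]);print(rel(BED,bd),r)
E
```

```text
[ 7.39998291e-01  2.36719959e+01 -8.78929892e-03] [-0.2 -0.3  0.   0.2  0.4 -0.1 -0.1  0.1]
```

Request:
servo_tool([
  [[-1,0.006,-0.05,0,0,0,-0.02],[-1,0.006,-0.05,0,0,0,-0.01],[-1,0.006,-0.05,0,0,0,0],[-1,0.006,-0.05,0,0,0,0],[-1,0.006,-0.05,0,0,0,0]],
])

```text
t: 8.02
ee_pos: [564.4, 139.0, 104.0]
orientation: [-2.081, -2.353, 0.0]
ft_force: [0.1, 3.5, 2.9]
width: 88.1
grasp_force: 1.8
```

Request:
servo_tool([
  [[-1,0.006,-0.05,0,0,0,0],[-1,0.006,-0.05,0,0,0,0],[-1,0.005,-0.04,0,0,0,0],[-1,0.003,-0.025,0,0,0,0],[-1,0.003,-0.025,0,0,0,0]],
])

```text
t: 8.43
ee_pos: [565.4, 131.4, 104.0]
orientation: [-2.081, -2.353, 0.0]
ft_force: [-0.5, 3.3, 3.7]
width: 87.6
grasp_force: 1.7
```

```bash
python3 -c "
from h import *
p=st();a=vision.get_image('top')[118:216,168:334,::-1];b=vision.get_image('side')[135:250,195:355,::-1]
cv2.imwrite('pics/i.png',np.vstack([cv2.resize(x,(500,300),interpolation=2) for x in (a,b)]))"
```

```text
t 8.4333 p [565.4 131.4 104. ] bed [ -5.1 107.4] tooly-bed deg 0.01 zax [-0. -0. -1.] F [-0.5  3.3  3.7] q [0.21 0.65 1.82 0.   0.67 0.09]
```

View pics/i.png

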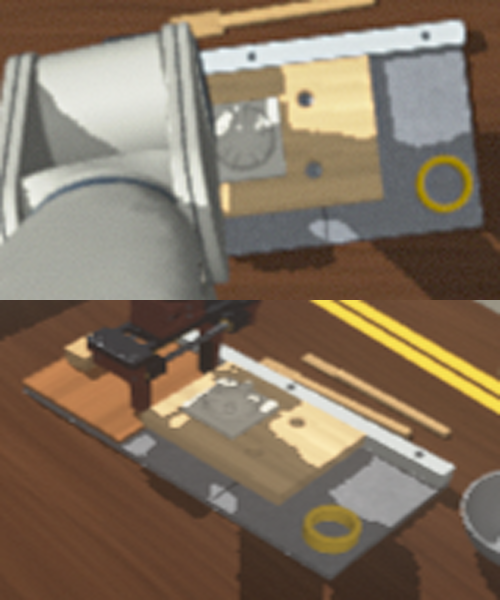

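Both views show the board parallel to the fence, with the fingers at its +y edge and about 6 mm to go. I'll push on in 1 mm rows.

Request:
servo_tool([
  [[-1,0.003,-0.025,0,0,0,0],[-1,0.003,-0.025,0,0,0,0],[-1,0.003,-0.025,0,0,0,0]],
])

```text
t: 8.78
ee_pos: [565.5, 128.2, 103.8]
orientation: [-2.08, -2.354, 0.002]
ft_force: [0.3, -0.0, 0.7]
width: 87.8
grasp_force: 0.0
```

Request:
servo_tool([
  [[-1,0.003,-0.025,0,0,0,0],[-1,0,0,0,0,0,0]],
])

```text
t: 8.95
ee_pos: [565.7, 127.1, 103.8]
orientation: [-2.081, -2.353, 0.001]
ft_force: [-0.5, 0.7, 0.6]
width: 87.8
grasp_force: 0.0
```

Request:
servo_tool([
  [[-1,0.003,-0.025,0,0,0,0],[-1,0,0,0,0,0,0]],
])

```text
t: 9.12
ee_pos: [565.9, 126.4, 103.9]
orientation: [-2.081, -2.353, 0.001]
ft_force: [0.6, -0.1, -1.3]
width: 87.7
grasp_force: 0.0
```

```bash
python3 -c "
from h import *
p=st()"
```

```text
t 9.1167 p [565.9 126.4 103.9] bed [ -5.1 102.3] tooly-bed deg 0.01 zax [-0. -0. -1.] F [ 0.6 -0.1 -1.3] q [ 0.2   0.65  1.82 -0.    0.67  0.08]
```

Contact force vanished, so the +y end has dropped or the board is seated. I'll advance slowly until I get contact or a look confirms it.

Request:
servo_tool([
  [[-1,0.003,-0.025,0,0,0,0],[-1,0,0,0,0,0,0]],
])

```text
t: 9.28
ee_pos: [566.1, 125.5, 104.0]
orientation: [-2.081, -2.354, 0.0]
ft_force: [0.9, -0.3, 0.3]
width: 87.9
grasp_force: 0.1
```

Request:
servo_tool([
  [[-1,0.002,-0.015,0,0,0,0],[-1,0,0,0,0,0,0]],
])

```text
t: 9.45
ee_pos: [566.2, 125.0, 104.1]
orientation: [2.081, 2.354, 0.0]
ft_force: [0.4, 0.7, -1.0]
width: 87.5
grasp_force: 0.4
```

```bash
python3 -c "
from h import *
p=st();a=vision.get_image('top')[118:216,168:334,::-1];b=vision.get_image('side')[135:250,195:355,::-1]
cv2.imwrite('pics/j.png',np.hstack([cv2.resize(x,(400,600),interpolation=2) for x in (a[:,80:145],b[25:,45:120])]))"
```

```text
t 9.45 p [566.2 125.  104.1] bed [ -5.  100.9] tooly-bed deg 0.02 zax [ 0.  0. -1.] F [ 0.4  0.7 -1. ] q [0.2  0.65 1.82 0.   0.67 0.07]
```

View pics/j.png

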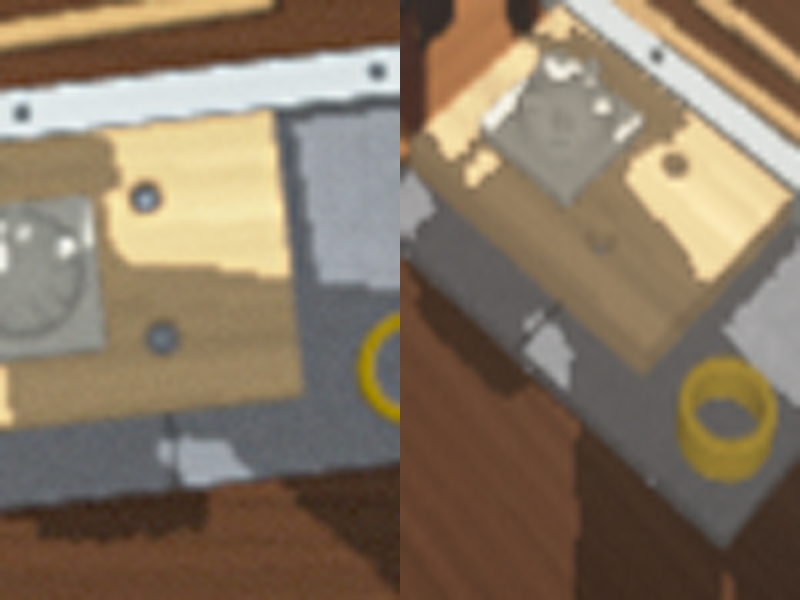

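Pins now show as light discs in the holes at (146,197) and (163,338), and the shadow gap at the -y edge has nearly gone. I'll check with a fit at seated height.

```bash
python3 - <<'E'
from h import *
uv=(np.array([(275,110),(302,392),(146,197),(163,338)],float)+.5)/[400/65,600/98]-.5+[248,118]
for z in (30,38):
    bd,r=fit('top',uv,[(65,-90,z),(-65,-90,z),(32,-30,z),(-32,-30,z)]);print(z,rel(BED,bd),r)
# side: -y near corner (bed -65,-90) seen at (645,372) in right half; near long edge/hole
s=(np.array([(645-400,372),(793-400,197),(675-400,164),(600-400,236)],float)+.5)/[400/75,600/90]-.5+[240,160]
c,sn=np.cos(BED[2]),np.sin(BED[2])
W=lambda x,y,z:(BED[0]+c*x-sn*y,BED[1]+sn*x+c*y,z)
P=[(-65,-90),(65,-90),(32,-30),(-32,-30)]
print(s.round(1))
for zz in ((12,30),(20,38)):
    print(zz,proj('side',[W(*P[0],zz[0])]+[W(*P[0],zz[1])]+[W(*p,zz[1]) for p in P[1:]]).round(1).tolist())
E
```

```text
30 [ 1.60464809 -0.82178477 -0.00901123] [-0.4 -0.   0.2  0.5  0.3 -0.2 -0.1 -0.3]
38 [ 0.64831687 -0.41636739 -0.00901155] [-0.3 -0.2  0.3  0.7  0.2 -0.3 -0.2 -0.2]
[[285.5 215.4]
 [313.3 189.1]
 [291.2 184.2]
 [277.1 195. ]]
(12, 30) [[285.7, 215.7], [286.1, 211.8], [313.8, 188.1], [291.7, 183.7], [278.0, 194.8]]
(20, 38) [[285.9, 214.0], [286.4, 210.0], [314.1, 186.3], [291.9, 181.9], [278.1, 193.0]]
```

The side view matches the seated height: the bottom corner and both holes agree within 1 px at z 12/30. Retreat back, up, then away for a final look.

Request:
servo_tool([
  [[-1,-0.03,0.25,0,0,0,0],[-1,-0.03,0.25,0,0,0,0],[-1,0,0,0.7,0,0,0],[-1,0,0,0.9,0,0,0],[-1,0,0,0.9,0,0,0]],
])

```text
t: 9.97
ee_pos: [562.8, 146.0, 204.3]
orientation: [-2.079, -2.353, 0.004]
ft_force: [0.7, -0.1, -0.2]
width: 87.7
grasp_force: 0.0
```

Request:
servo_tool([
  [[-1,-0.4,0.7,0.4,0,0,0],[-1,-0.4,0.7,0.4,0,0,0],[-1,-0.4,0.7,0.4,0,0,0],[-1,-0.4,0.7,0.4,0,0,0],[-1,-0.4,0.7,0.4,0,0,0]],
])

```text
t: 10.38
ee_pos: [482.4, 286.9, 285.1]
orientation: [2.081, 2.354, 0.0]
ft_force: [1.6, 0.4, -0.8]
width: 88.1
grasp_force: 0.0
```

Request:
servo_tool([
  [[-1,-0.4,0.7,0,0,0,0],[-1,-0.4,0.7,0,0,0,0],[-1,-0.4,0.7,0,0,0,0],[-1,-0.3,0.5,0,0,0,0],[-1,0,0,0,0,0,0]],
])

```text
t: 10.8
ee_pos: [421.2, 392.8, 284.3]
orientation: [-2.076, -2.357, -0.001]
ft_force: [0.7, -0.7, -0.0]
width: 87.9
grasp_force: 0.0
```

```bash
python3 -c "
from h import *
p=st();a=vision.get_image('top')[118:216,168:334,::-1];b=vision.get_image('side')[135:250,195:355,::-1]
cv2.imwrite('pics/k.png',np.hstack([cv2.resize(x,None,fx=s,fy=s,interpolation=2) for x,s in ((a[:,:,:],2.4),(b,98*2.4/115))][:1]+[cv2.resize(b,(400,235),interpolation=2)]))"
```

```text
t 10.8 p [421.2 392.8 284.3] bed [-116.3  384.4] tooly-bed deg 0.26 zax [-0.     0.001 -1.   ] F [ 0.7 -0.7 -0. ] q [0.73 0.37 1.76 0.   1.01 0.6 ]
```

View pics/k.png

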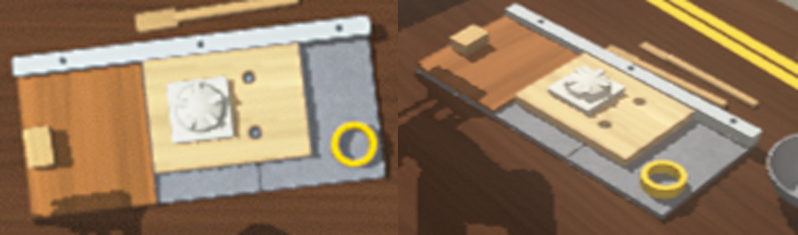

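The board sits flat in the nest just past the step edge, with pins visible in both holes at (249,78) and (255,132). The tape and offcut haven't moved. Handing in.

```bash
python3 -c "
from h import *
print(close_job())"
```

```text
the job is handed in; nothing more can be done
None
```

The board is pushed down over both locating pins and sits flat in the nest, checked in both camera views; the relief was not touched, the arm is clear, and the job is handed in at about 11 s.

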